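# Free the pages of a lever arch recipe file

## Task

The recipes in the open lever arch file cannot be leafed through while the black hold-down bar sits on them. Lift the file's lever so that the rings spring open, take the bar off its two posts and lay it gently, flat and grip upwards, in the middle of the open front cover; then press the lever right down until the rings snap shut over the posts again. Move the rings only by the lever, never by their arches, and leave the eraser, the tape roll and the food tin where they are.

Things in the scene. Friction and masses are not known exactly. Their poses are not given: they have to be found in the camera images.
- file: A5 lever arch file lying open, 225 x 509 mm, fixed; dark binding, grey inside. Origin on the worktop midway between its two posts; x along the line of the posts (away from the robot at yaw 0), y towards the spine and the open cover (left at yaw 0), z up. Flat on the left, 3 mm thick: spine panel y 73 to 146 mm, front cover y 149 to 363 mm. Base plate and lever bracket: y -14 to 66, up to 27 mm high.
- pages_mid (a point): Middle of the top of the page block, 26 mm above the worktop: a solid block 204 mm along the file's x and 148 mm along y (file y +12 to -136), through which the posts stand near its left edge. Axes as the file's.
- cover_mid (a point): Middle of the upper face of the open front cover (225 mm along the file's x, 214 mm along y), 3 mm above the worktop; axes as the file's.
- lever (a joint): Lever angle, rad: 0 = right down (rings shut), 1.05 = fully up (rings open), a stop at each end. Turns about the file's x axis; the cap moves up and towards the pages as it opens. Over-centre spring: about 2 N at the cap lifts it off; past 0.25 rad it springs fully up by itself and stays. To close, push it down against 5 to 11 N at the cap; below about 0.15 rad it snaps to 0 and stays.
- lever_pivot (a point): Pivot of the lever: 56 mm from the line of the posts towards the spine, 18 mm up; axes as the file's.
- lever_cap (a point): Centre of the black thumb cap at the lever's free end, 66 mm from the pivot: 22 mm wide (file's x), 30 mm long, 8 mm thick; it can be pinched from above across its width. The rest of the lever is a steel strip 16 mm wide, 2.6 mm thick. Shut: lever 0.15 rad above level, cap 121 mm from the line of the posts, over the spine panel, 28 mm up. Open: 1.20 rad above level, cap 80 mm from that line, 80 mm up.
- arches: The two steel arches (one wire 4.6 mm thick, at the file's x = +40 and -40 mm), coupled to the lever and hinged 36 mm from the posts, 10 mm up. Shut, they run over the top (74 mm up) to the post tips. Open, they lean 0.91 rad away from the pages: 48 mm or more from the line of the posts, up to 73 mm high. Do not push or pull them.
- arch_tip (a point): End of the far arch (file's x = +40 mm); it meets post_tip when the rings are shut and is about 50 mm away when they are open.
- post_tip (a point): Top of the far post, 57.5 mm above the worktop. The posts are upright steel rods 5 mm thick at the file's x = +40 and -40 mm, y = 0.
- bar: The loose black plastic hold-down bar, 50 to 100 g; origin at the middle of its underside, x along its length, z up (grip side). See bar_mid.
- bar_mid (a point): Centre of the hold-down bar, 12 mm above its underside. Bar 136 x 26 x 8 mm (x, y, z), two 9 mm holes 80 mm apart; on its middle a grip 52 mm long (x), 18 mm wide (y), top 22.5 mm above the underside. It starts along the file's x axis on the pages, underside 26 mm up, the posts through its holes, and comes off (straight up, 35 mm or more) only while the rings are open.
- eraser: Bystander: pink eraser, 18 x 40 x 11 mm, lying on the pages; leave it there. Origin under its centre.
- tape: Bystander: roll of tape 96 mm across, 25 mm high, lying just behind the file. Origin under its centre.
- food_tin: Bystander: tall food tin, 75 mm across, 110 mm high, standing right of the file. Origin under its centre.

How it is judged:
By the outcome, as a careful person would: the job done as asked, in the order asked, and still so for the second after the job is handed in, with the robot touching nothing.
It also fails if it takes over 70 s, if anything falls off the work surface, if the arm or the gripper's body presses on something with over 40 N, if the wrist force passes 120 N, or if a joint passes its speed limit or range.

## Robot

A 6-joint arm with a two-finger parallel gripper is mounted at the origin on a cart in front of the work surface, level with it; the furniture and walls round the work are solid. World frame = base frame: x ahead of the robot, y to its left, z up, the work surface at z = 0. Lengths are in m, angles in rad, forces in N, time in s.
With the tool pointing down it reaches from about 0.35 to 0.775 m from the base axis. Payload 7.3 kg.
Tool frame: the origin (TCP) lies at the centre of the arm's flange, where the gripper is bolted on; the fingertips stand 178 mm ahead of it and the grasp point (between the pads) lies robot.pinch_z ahead of it (robot.pinch_z is the distance from the TCP to the grasp point, in m); x points along the fingers, z is the direction in which the jaws open and shut, and the axes are right-handed (so a half turn about x gives the same grasp; the last joint's range is limited). The gripper opens to 92 mm and grips with 3 to 60 N. Pads are 19 mm wide; open, the fingers measure 130 mm over their backs; the gripper's body (75 mm by 190 mm) begins 47 mm behind the grasp point.
Start: joints at [1.16, 0.342, 1.524, -0, 1.275, -0.146], TCP at [0.137, 0.507, 0.405] pointing down, gripper open.
Joint ranges: [-2.53, 2.53], [-0.77, 2.02], [0.04, 2.7], [-1, 4.14], [0.28, 2.66], [-3.11, 3.11]. Speed limits (rad/s): [2.57, 2.57, 3.14, 3.14, 3.14, 3.14].

## Interface

Orientations are given as [roll, pitch, yaw] about the fixed x, y, z axes, in that order (R = Rz(yaw) Ry(pitch) Rx(roll)).
In Python, from cell import robot gives the robot as it stands.
- The arm moves only by the shell command python3 -m jog 'ROWS' [FORCE]. ROWS is JSON, a list of rows, each an object of numbers: "fingers": the closure, from 0 (fully open) to 1 (shut); "x", "y", "z": the shift along the tool's x, y, z in cm; "spin": the turn about the tool's x in degrees. A call has 1 to 5 rows; each row is the pose to reach, as a shift and turn from the pose commanded when the call began, along the tool's axes at that moment; what a row does not reach only later rows make up. A row lasts 1/8 s, in which the tool goes at most 62.5 mm and 10.7 degrees, less where a joint would pass 70% of its speed; a pose out of reach is approached as far as the arm can. A call with a gripper value outside its range is refused whole. The fingers move at their own pace and stop on an object; FORCE is the grip in N (left out, the last holds). Time passes only in rows, so rows that repeat a pose let the fingers close. It gives the time, the measured TCP pose, the force and the opening at its end, in the units of the state.
- robot.observe(): the state, without advancing time (a new reading comes with each control period).
- robot.read_camera(name): name is "scene" or "top" or "wrist"; returns a dict with "color" (480x640x3 uint8, red, green, blue), "mtx" (3x3 intrinsics, pixels), "view" (4x4, takes a point from world to camera coordinates); the wrist camera has in their place "T_tool_cam" (4x4, takes a point from camera to tool coordinates, whose origin is the TCP and whose axes are the tool frame's). Camera axes: x right, y down, z forward; pixel columns grow to the right and rows downward; lengths in m; the calibration is good to about 2 mm. A picture is of the moment at which its call begins: read the wrist's pose just before it. There is no depth.
- robot.hand_in(): hands the job in, once; it reports no verdict.
Trained networks look in a picture, given as the dict that the camera call returned (one of the last four; its "shot" number tells which), for a name from the list of things; names that differ only in an ending like _2 or _b are one class to them, and where a whole thing is asked for, a point or a joint stands for the part that bears it (a point fixed in the world has none). Each returns a list of dicts, best first, with "conf" (0 to 1); they miss things now and then, are a little off and sometimes report something else, mostly with a low value. They report only what shows in the picture. A call takes as long as a camera call.
- robot.look_for(target, picture): "xy" ([column, row] in pixels, amid what is visible of it).
The state is a dict: "time": time; "qpos": joint angles; "qvel": joint speeds; "joint_efforts": joint torques, N m; "tool_pos": TCP position; "tool_rot": TCP orientation; "contact_force": force on the tool from outside, world axes, zero at the start; "torque": the same for the moment, N m; "opening": finger opening in m.
Only numpy, scipy, OpenCV 4.12 (cv2) and the standard library are available. Lean on these libraries where they do the work, as an engineer would, in place of code of your own. Each camera call takes 0.05 s, during which the arm holds its last target. There are 200 camera calls.

## Working session

There is one attempt and no reset: what is moved stays moved. The work goes in short steps, Python scripts to look and compute and a shell command to move; the robot and the scene stay as the last step left them, time stands still between calls to the robot, and variables do not carry over. Pictures are saved under pics/ and viewed, on a budget of 10 in all, crops included, one or two more only if the job needs it, and the job is handed in when it is done.

```bash
ls; mkdir -p pics; cat > h.py <<'E'
import numpy as np, cv2
from cell import robot
from scipy.spatial.transform import Rotation as R
def Twt():
    s=robot.observe(); T=np.eye(4); T[:3,:3]=R.from_euler('xyz',s['tool_rot']).as_matrix(); T[:3,3]=s['tool_pos']; return T
def shot(n):
    T=Twt(); p=robot.read_camera(n)
    p['V']=np.array(p['view']) if 'view' in p else np.linalg.inv(T@np.array(p['T_tool_cam']))
    return p
def proj(p,X):
    c=p['V'][:3,:3]@np.asarray(X,float)+p['V'][:3,3]; u=np.array(p['mtx'])@c; return u[:2]/u[2]
def ray(p,uv,z):
    d=p['V'][:3,:3].T@np.linalg.solve(np.array(p['mtx']),[uv[0],uv[1],1]); o=-p['V'][:3,:3].T@p['V'][:3,3]
    return o+d*(z-o[2])/d[2]
def save(p,name): cv2.imwrite('pics/'+name,p['color'][:,:,::-1])
E
python3 - <<'E'
from h import *
np.set_printoptions(precision=3,suppress=True)
print(robot.pinch_z,robot.observe())
H={'bar_mid':.038,'lever_cap':.028,'post_tip':.0575,'cover_mid':.003,'pages_mid':.026,'lever_pivot':.018,'eraser':.03,'tape':.012,'food_tin':.055,'arch_tip':.0575}
for c in ['top','scene','wrist']:
    p=shot(c); save(p,c+'0.png')
    for k,z in H.items():
        for r in robot.look_for(k,p)[:2]:
            print(c,k,round(r['conf'],2),np.round(r['xy']),ray(p,r['xy'],z))
E
```

```text
pics
0.1592 {'time': 0.0, 'qpos': array([ 1.16 ,  0.343,  1.525, -0.   ,  1.275, -0.146]), 'qvel': array([ 0.   ,  0.001,  0.001, -0.001,  0.   ,  0.002]), 'joint_efforts': array([  0.001, -43.125, -24.422,   0.072,   0.056,  -0.   ]), 'tool_pos': array([0.137, 0.507, 0.404]), 'tool_rot': array([ 3.001,  1.569, -1.976]), 'contact_force': array([0.912, 0.196, 0.438]), 'torque': array([-0.03 , -0.007, -0.046]), 'opening': 0.09181074660314749}
top bar_mid 0.74 [364. 268.] [ 0.489 -0.21   0.038]
top lever_cap 0.55 [331. 269.] [ 0.489 -0.128  0.028]
top lever_cap 0.19 [366. 270.] [ 0.485 -0.216  0.028]
top post_tip 0.68 [319. 271.] [ 0.484 -0.098  0.058]
top cover_mid 0.85 [318. 272.] [ 0.483 -0.092  0.003]
top pages_mid 0.62 [318. 274.] [ 0.477 -0.093  0.026]
top lever_pivot 0.97 [320. 271.] [ 0.484 -0.098  0.018]
top eraser 0.29 [319. 273.] [ 0.48  -0.097  0.03 ]
top tape 0.72 [360. 209.] [ 0.644 -0.208  0.012]
top tape 0.72 [320. 273.] [ 0.479 -0.098  0.012]
top food_tin 0.69 [469. 278.] [ 0.455 -0.467  0.055]
scene bar_mid 0.56 [308. 291.] [ 0.462 -0.152  0.038]
scene bar_mid 0.55 [338. 302.] [ 0.481 -0.213  0.038]
scene lever_cap 0.71 [299. 276.] [ 0.485 -0.108  0.028]
scene lever_cap 0.22 [320. 295.] [ 0.475 -0.172  0.028]
scene post_tip 0.64 [305. 290.] [ 0.451 -0.154  0.057]
scene cover_mid 0.69 [304. 290.] [ 0.478 -0.126  0.003]
scene pages_mid 0.95 [306. 291.] [ 0.465 -0.141  0.026]
scene lever_pivot 0.72 [307. 290.] [ 0.474 -0.138  0.018]
scene lever_pivot 0.44 [323. 296.] [ 0.483 -0.174  0.018]
scene eraser 0.7 [359. 350.] [ 0.425 -0.305  0.03 ]
scene food_tin 0.9 [440. 382.] [ 0.452 -0.455  0.055]
scene arch_tip 0.74 [332. 288.] [ 0.489 -0.192  0.057]
```

View pics/top0.png

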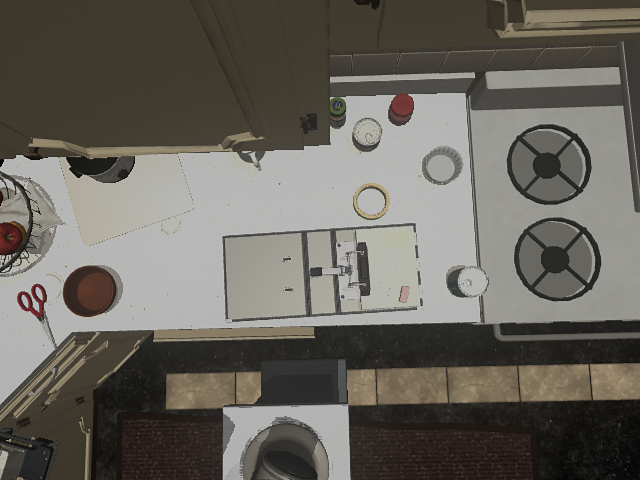

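View pics/scene0.png

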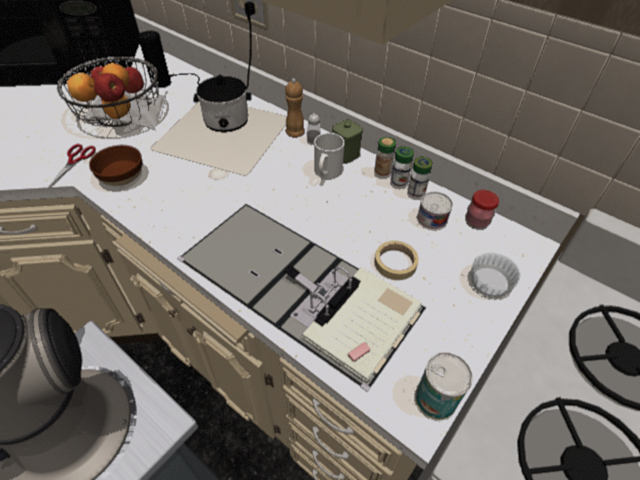

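Top view: the file's corners are at about (224,238), (415,224), (422,306) and (227,320). The cap is at (316,271), the bar with its grip at (363,268), and the eraser at (405,293) on the pages. The scene view agrees. I'll take a rough fit, then move the wrist camera over the file.

```bash
cat >> h.py <<'E'
def fw(f,X):  # file -> world
    c,s=np.cos(f[2]),np.sin(f[2]); X=np.asarray(X,float)
    return np.array([f[0]+c*X[0]-s*X[1], f[1]+s*X[0]+c*X[1], X[2]])
def goto(pinch,jaw):
    """print jog shift (cm) & spin (deg) to put grasp point at pinch, tool z (jaws) along +-world angle jaw"""
    T=Twt(); R0=T[:3,:3]; tz=R0[:,2]; cur=np.arctan2(tz[1],tz[0])
    d=(jaw-cur+np.pi/2)%np.pi-np.pi/2
    spin=-np.degrees(d)*np.sign(-R0[2,0])
    tcp=np.array(pinch)+[0,0,robot.pinch_z]
    sh=R0.T@(tcp-T[:3,3])*100
    print('xyz cm',np.round(sh,2),'spin',np.round(spin,1),'| up=x- ; tool y in world',np.round(R0[:,1],3),'z',np.round(R0[:,2],3),'q6',np.round(robot.observe()['qpos'][5],2))
E
python3 - <<'E'
from h import *
from scipy.optimize import least_squares
p=shot('top')
C=[[.1125,.363,.003],[.1125,-.146,.003],[-.1125,-.146,.003],[-.1125,.363,.003]]
U=[[224,238],[415,224],[422,306],[227,320]]
r=least_squares(lambda f:np.ravel([proj(p,fw(f,c))-u for c,u in zip(C,U)]),[.48,-.21,.07])
f=r.x;print(f,r.fun.round(1)); 
w=shot('wrist');print(np.array(w['T_tool_cam']).round(3),np.array(w['mtx']).round(0))
print(fw(f,[0,.05,.2])); goto(fw(f,[-.03,.05,.27]),f[2])
E
```

```text
[ 0.48936572 -0.21132711  0.04416712] [-1.5 -2.3  0.4 -2.2  1.7  2.2 -0.7  2. ]
[[ 0.    -0.273  0.962  0.021]
 [ 0.001 -0.962 -0.273  0.073]
 [ 1.     0.001  0.    -0.   ]
 [ 0.     0.     0.     1.   ]] [[420.   0. 327.]
 [  0. 420. 244.]
 [  0.   0.   1.]]
[ 0.48715808 -0.16137587  0.2       ]
xyz cm [ -2.45 -48.38 -56.24] spin 72.3 | up=x- ; tool y in world [-0.965  0.262 -0.   ] z [0.262 0.965 0.   ] q6 -0.15
```

```bash
python3 -m jog '[{"y":-3.2,"z":-4.5},{"y":-7,"z":-9},{"y":-11,"z":-13.5},{"y":-15.5,"z":-18},{"y":-19.5,"z":-22.5}]'; python3 -m jog '[{"y":-4,"z":-4.5},{"y":-8,"z":-9},{"y":-12,"z":-13.5},{"y":-16,"z":-18},{"y":-20,"z":-22.5}]';python3 -m jog '[{"y":-4,"z":-4.5,"spin":10},{"y":-8,"z":-9,"spin":20},{"y":-9,"z":-11,"spin":30},{"y":-9,"z":-11,"spin":40},{"y":-9,"z":-11,"spin":50}]';
python3 - <<'E'
from h import *
f=[.4894,-.2113,.0442]; goto(fw(f,[-.03,.05,.27]),f[2])
E
```

```text
xyz cm [ -2.45 -48.39 -56.24] spin 72.3 | up=x- ; tool y in world [-0.965  0.262 -0.   ] z [0.262 0.965 0.   ] q6 -0.15$[0]: bad value
$[0]: bad value
$[0]: bad value
```

```bash
python3 -m jog '[{"fingers":0,"x":0,"y":-3.2,"z":-4.5,"spin":0},{"fingers":0,"x":0,"y":-7,"z":-9,"spin":0},{"fingers":0,"x":0,"y":-11,"z":-13.5,"spin":0},{"fingers":0,"x":0,"y":-15.5,"z":-18,"spin":0},{"fingers":0,"x":0,"y":-19.5,"z":-22.5,"spin":0}]'
```

```text
time: 2.38
tool_pos: [0.2672, 0.2368, 0.405]
tool_rot: [-0.869, 1.569, 0.438]
contact_force: [0.5, -0.9, 1.7]
opening: 0.0915
```

```bash
python3 -m jog '[{"fingers":0,"y":-4,"z":-4.5},{"fingers":0,"y":-8,"z":-9},{"fingers":0,"y":-12,"z":-13.5},{"fingers":0,"y":-16,"z":-18},{"fingers":0,"y":-20,"z":-22.5}]'
```

```text
$[0]: bad value
```

```bash
python3 -m jog '[{"fingers":0,"x":0,"y":-4,"z":-4.5,"spin":0},{"fingers":0,"x":0,"y":-8,"z":-9,"spin":0},{"fingers":0,"x":0,"y":-12,"z":-13.5,"spin":0},{"fingers":0,"x":0,"y":-16,"z":-18,"spin":0},{"fingers":0,"x":0,"y":-20,"z":-22.5,"spin":0}]'; python3 -m jog '[{"fingers":0,"x":0,"y":-4,"z":-4.5,"spin":10},{"fingers":0,"x":0,"y":-8,"z":-9,"spin":20},{"fingers":0,"x":0,"y":-9,"z":-11,"spin":30},{"fingers":0,"x":0,"y":-9,"z":-11,"spin":40},{"fingers":0,"x":0,"y":-9,"z":-11,"spin":50}]'
python3 - <<'E'
from h import *
f=[.4894,-.2113,.0442]; goto(fw(f,[-.03,.05,.27]),f[2])
E
```

```text
time: 3.0
tool_pos: [0.4013, -0.0331, 0.405]
tool_rot: [-1.279, 1.57, 0.026]
contact_force: [1.1, -0.3, 0.6]
opening: 0.0921
time: 3.62
tool_pos: [0.4589, -0.1612, 0.4045]
tool_rot: [1.932, 1.57, 2.358]
contact_force: [0.2, 0.7, 0.7]
opening: 0.0919
xyz cm [-2.47 -0.06 -0.21] spin 21.9 | up=x- ; tool y in world [-0.414  0.91   0.   ] z [ 0.91   0.414 -0.   ] q6 -0.92
```

```bash
python3 -m jog '[{"fingers":0,"x":0,"y":0,"z":0,"spin":10},{"fingers":0,"x":0,"y":0,"z":0,"spin":20},{"fingers":0,"x":0,"y":0,"z":0,"spin":22},{"fingers":0,"x":0,"y":0,"z":0,"spin":22}]'
python3 - <<'E'
from h import *
np.set_printoptions(precision=3,suppress=True)
p=shot('wrist'); save(p,'w1.png')
f=[.4894,-.2113,.0442]
P={'bar_mid':[0,0,.038],'lever_cap':[0,.121,.028],'post_tip':[.04,0,.0575],'cover_mid':[0,.256,.003],'pages_mid':[0,-.062,.026],'lever_pivot':[0,.056,.018],'eraser':[0,0,0]}
for k,X in P.items():
    print(k,proj(p,fw(f,X)).round(),[(round(r['conf'],2),np.round(r['xy'])) for r in robot.look_for(k,p)[:2]])
E
```

```text
time: 4.12
tool_pos: [0.4589, -0.1607, 0.4047]
tool_rot: [0.435, 1.571, 0.487]
contact_force: [-1.1, -2.1, -0.8]
opening: 0.0917
bar_mid [359. 273.] [(0.73, array([356., 266.]))]
lever_cap [362. 130.] [(0.86, array([360., 162.]))]
post_tip [408. 282.] [(0.86, array([355., 156.]))]
cover_mid [365. -48.] [(0.61, array([355., 160.])), (0.29, array([354., 265.]))]
pages_mid [356. 331.] [(0.84, array([357., 160.]))]
lever_pivot [359. 206.] [(0.87, array([356., 157.]))]
eraser [356. 260.] []
```

View pics/w1.png

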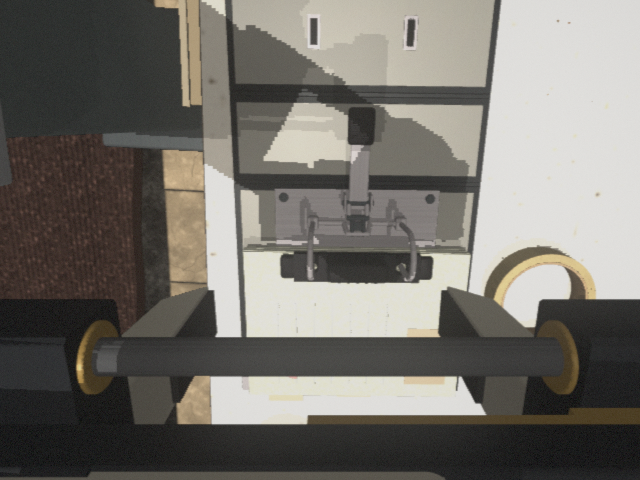

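Wrist view: cap at (361,126), bar from (281,266) to (432,267), lever strip between them, rings shut, cover slots at (314,30) and (411,33). I'll fit the file pose to these points.

```bash
python3 - <<'E'
from h import *
np.set_printoptions(precision=4,suppress=True)
from scipy.optimize import least_squares
p=shot('wrist');t=shot('top')
W=[([0,.121,.031],[361,126]),([-.068,0,.032],[281,266]),([.068,0,.032],[432,267]),([.102,.012,.026],[469,251]),([-.102,.012,.026],[243,251]),
 ([.1125,.1475,.003],[490,96]),([-.1125,.1475,.003],[233,94])]
C=[([.1125,.363,.003],[224,238]),([.1125,-.146,.003],[415,224]),([-.1125,-.146,.003],[422,306]),([-.1125,.363,.003],[227,320])]
for nm,q in (('w',W),):
  r=least_squares(lambda f:np.ravel([proj(p,fw(f,c))-u for c,u in q]),[.48,-.21,.07])
  f=r.x;print(nm,f,r.fun.reshape(-1,2).round(1))
print(np.array([proj(t,fw(f,c))-u for c,u in C]).round(1))
print(fw(f,[0,0,0]),fw(f,[0,.121,.028]))
goto(fw(f,[0,.121,.085]),f[2]); goto(fw(f,[0,.121,.026]),f[2])
E
```

```text
w [ 0.4881 -0.208   0.0395] [[ 0.5 -0.4]
 [-0.8  0.7]
 [ 1.7  1.4]
 [ 2.3  2.8]
 [-0.5  0.3]
 [ 1.4 -1.1]
 [-4.5 -2.2]]
[[-2.6 -2.4]
 [-0.6 -1.4]
 [ 0.3  3. ]
 [-2.3  1.9]]
[ 0.4881 -0.208   0.    ] [ 0.4833 -0.0871  0.028 ]
xyz cm [16.05  7.23  2.8 ] spin 0.6 | up=x- ; tool y in world [-0.05   0.999  0.   ] z [0.999 0.05  0.   ] q6 -0.54
xyz cm [21.95  7.23  2.8 ] spin 0.6 | up=x- ; tool y in world [-0.05   0.999  0.   ] z [0.999 0.05  0.   ] q6 -0.54
```

```bash
python3 -m jog '[{"fingers":0.4,"x":4,"y":3.6,"z":1.4,"spin":0.6},{"fingers":0.4,"x":8,"y":7.2,"z":2.8,"spin":0.6},{"fingers":0.4,"x":13,"y":7.2,"z":2.8,"spin":0.6},{"fingers":0.4,"x":16,"y":7.2,"z":2.8,"spin":0.6},{"fingers":0.4,"x":16,"y":7.2,"z":2.8,"spin":0.6}]' 15
python3 - <<'E'
from h import *
p=shot('wrist'); save(p,'w2.png')
f=[.4881,-.208,.0395]; print(proj(p,fw(f,[0,.121,.031])));goto(fw(f,[0,.121,.027]),f[2])
E
```

```text
time: 5.25
tool_pos: [0.4828, -0.0871, 0.243]
tool_rot: [2.748, 1.566, 2.788]
contact_force: [0.3, 0.3, -0.2]
opening: 0.0554
[329.16319194 282.38929301]
xyz cm [5.83 0.03 0.  ] spin -0.0 | up=x- ; tool y in world [-0.039  0.999  0.001] z [ 0.999  0.039 -0.001] q6 -0.37
```

View pics/w2.png

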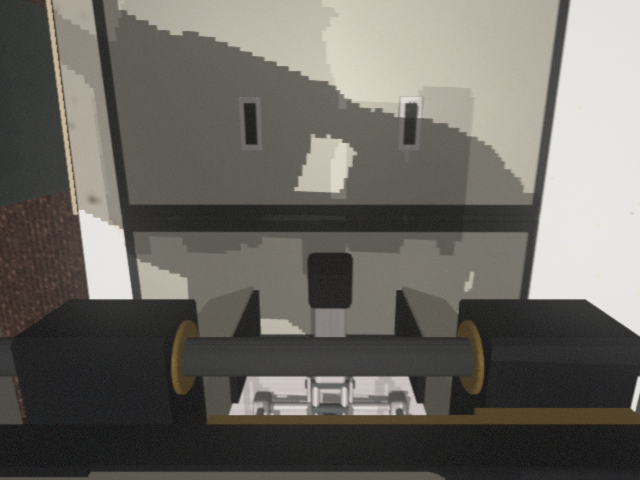

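The cap's centre is at (330,280), against (329,282) predicted, and it sits between the fingers. I'll descend and pinch.

```bash
python3 -m jog '[{"fingers":0.4,"x":3,"y":0,"z":0,"spin":0},{"fingers":0.4,"x":5.8,"y":0,"z":0,"spin":0},{"fingers":0.8,"x":5.8,"y":0,"z":0,"spin":0},{"fingers":0.9,"x":5.8,"y":0,"z":0,"spin":0},{"fingers":0.9,"x":5.8,"y":0,"z":0,"spin":0}]' 12
python3 - <<'E'
from h import *
s=robot.observe();print(s['opening'],s['contact_force'])
for th in np.arange(0,1.06,.105): print(round(th,2),'x',round(-6.6*(np.sin(.15+th)-np.sin(.15)),2),'y',round(6.6*(np.cos(.15+th)-np.cos(.15)),2))
E
```

```text
time: 5.92
tool_pos: [0.4839, -0.0876, 0.1883]
tool_rot: [-0.339, 1.568, -0.3]
contact_force: [0.2, 0.5, -0.1]
opening: 0.0297
0.029676635858867324 [ 0.16926755  0.49036231 -0.05237431]
0.0 x -0.0 y 0.0
0.1 x -0.68 y -0.14
0.21 x -1.34 y -0.35
0.32 x -1.97 y -0.63
0.42 x -2.58 y -0.97
0.52 x -3.14 y -1.37
0.63 x -3.66 y -1.83
0.74 x -4.12 y -2.35
0.84 x -4.53 y -2.9
0.94 x -4.88 y -3.5
1.05 x -5.17 y -4.13
```

```bash
python3 -m jog '[{"fingers":0.9,"x":0,"y":0,"z":0,"spin":0},{"fingers":0.9,"x":0,"y":0,"z":0,"spin":0},{"fingers":0.9,"x":0,"y":0,"z":0,"spin":0}]' 12
python3 -m jog '[{"fingers":0.9,"x":-0.68,"y":-0.14,"z":0,"spin":0},{"fingers":0.9,"x":-1.34,"y":-0.35,"z":0,"spin":0},{"fingers":0.9,"x":-1.97,"y":-0.63,"z":0,"spin":0},{"fingers":0.9,"x":-2.58,"y":-0.97,"z":0,"spin":0},{"fingers":0.9,"x":-3.14,"y":-1.37,"z":0,"spin":0}]' 12
```

```text
time: 6.3
tool_pos: [0.483, -0.0875, 0.1877]
tool_rot: [-2.384, 1.57, -2.345]
contact_force: [-3.8, -2.2, 7.0]
opening: 0.022
time: 6.92
tool_pos: [0.4836, -0.1015, 0.2188]
tool_rot: [-2.778, 1.57, -2.738]
contact_force: [-5.7, -2.1, 3.4]
opening: 0.0215
```

```bash
python3 -m jog '[{"fingers":0.9,"x":-0.5,"y":-0.46,"z":0,"spin":0},{"fingers":0.9,"x":-0.98,"y":-0.98,"z":0,"spin":0},{"fingers":0.9,"x":-1.39,"y":-1.53,"z":0,"spin":0},{"fingers":0.9,"x":-1.74,"y":-2.13,"z":0,"spin":0},{"fingers":0.9,"x":-2.03,"y":-2.76,"z":0,"spin":0}]' 12
python3 -m jog '[{"fingers":0.68,"x":0,"y":0,"z":0,"spin":0},{"fingers":0.68,"x":0,"y":0,"z":0,"spin":0},{"fingers":0.68,"x":0,"y":0,"z":0,"spin":0}]'
python3 - <<'E'
from h import *
p=shot('scene'); save(p,'s2.png')
cv2.imwrite('pics/s2c.png',cv2.resize(p['color'][200:360,220:440,::-1],None,fx=3.5,fy=3.5,interpolation=cv2.INTER_CUBIC))
E
```

```text
time: 7.55
tool_pos: [0.4845, -0.1282, 0.2379]
tool_rot: [1.93, 1.567, 1.967]
contact_force: [1.6, 12.2, -10.5]
opening: 0.022
time: 7.92
tool_pos: [0.4852, -0.1288, 0.2387]
tool_rot: [-0.441, 1.569, -0.402]
contact_force: [-0.2, 0.4, -1.0]
opening: 0.0292
```

View pics/s2c.png

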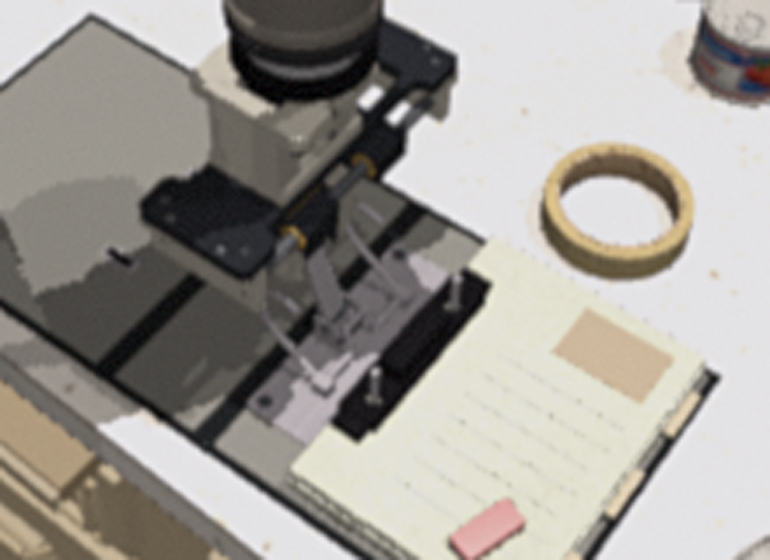

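The rings are open: arches leaning left, posts (crop 375,385 and 455,290) free, lever up. I'll rise, turn the jaws by 90° and go over the bar.

```bash
python3 -m jog '[{"fingers":0.68,"x":-4,"y":0,"z":0,"spin":0},{"fingers":0.68,"x":-9,"y":0,"z":0,"spin":0},{"fingers":0.5,"x":-10,"y":-3,"z":0,"spin":-10},{"fingers":0.5,"x":-10,"y":-6,"z":0,"spin":-20},{"fingers":0.5,"x":-10,"y":-8,"z":0,"spin":-30}]'
python3 -m jog '[{"fingers":0.5,"x":0,"y":0,"z":0,"spin":-10},{"fingers":0.5,"x":0,"y":0,"z":0,"spin":-20},{"fingers":0.5,"x":0,"y":0,"z":0,"spin":-30},{"fingers":0.5,"x":0,"y":0,"z":0,"spin":-40},{"fingers":0.5,"x":0,"y":0,"z":0,"spin":-50}]'
python3 -m jog '[{"fingers":0.5,"x":0,"y":0,"z":0,"spin":-10},{"fingers":0.5,"x":0,"y":0,"z":0,"spin":-10},{"fingers":0.5,"x":0,"y":0,"z":0,"spin":-10}]'
python3 - <<'E'
from h import *
p=shot('wrist'); save(p,'w3.png')
f=[.4881,-.208,.0395]; print([proj(p,fw(f,X)).round() for X in ([-.026,0,.0485],[.026,0,.0485],[-.04,0,.0575],[.04,0,.0575],[-.068,.013,.034],[-.068,-.013,.034])])
goto(fw(f,[0,0,.10]),f[2]+np.pi/2);goto(fw(f,[0,0,.054]),f[2]+np.pi/2)
E
```

```text
time: 8.6
tool_pos: [0.4881, -0.2097, 0.3388]
tool_rot: [-1.173, 1.569, -0.605]
contact_force: [1.2, -0.3, 1.0]
opening: 0.0456
time: 9.22
tool_pos: [0.4881, -0.2086, 0.3385]
tool_rot: [-1.868, 1.57, -0.427]
contact_force: [-0.2, -0.1, -0.2]
opening: 0.0464
time: 9.6
tool_pos: [0.4881, -0.2086, 0.3384]
tool_rot: [-1.322, 1.571, 0.284]
contact_force: [-0.8, -0.6, 0.8]
opening: 0.0463
[array([328., 200.]), array([328., 276.]), array([328., 180.]), array([328., 300.]), array([348., 133.]), array([308., 133.])]
xyz cm [ 7.92 -0.01  0.06] spin -0.2 | up=x- ; tool y in world [-0.999 -0.036 -0.   ] z [-0.036  0.999  0.   ] q6 -2.16
xyz cm [ 1.252e+01 -1.000e-02  6.000e-02] spin -0.2 | up=x- ; tool y in world [-0.999 -0.036 -0.   ] z [-0.036  0.999  0.   ] q6 -2.16
```

View pics/w3.png

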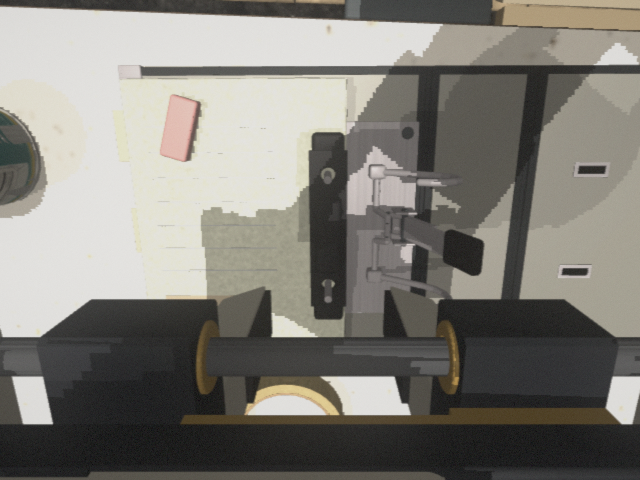

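Bar centred at column 328 (309–346), near end at row 132, matching the prediction. Cap up at (463,252), eraser untouched at (180,127). I'll descend on the grip.

```bash
python3 -m jog '[{"fingers":0.5,"x":5,"y":0,"z":0,"spin":0},{"fingers":0.5,"x":9,"y":0,"z":0,"spin":0},{"fingers":0.5,"x":11,"y":0,"z":0,"spin":0},{"fingers":0.5,"x":12.4,"y":0,"z":0,"spin":0},{"fingers":0.5,"x":12.4,"y":0,"z":0,"spin":0}]' 20
python3 -m jog '[{"fingers":0.95,"x":0,"y":0,"z":0,"spin":0},{"fingers":0.95,"x":0,"y":0,"z":0,"spin":0},{"fingers":0.95,"x":0,"y":0,"z":0,"spin":0},{"fingers":0.95,"x":0,"y":0,"z":0,"spin":0},{"fingers":0.95,"x":0,"y":0,"z":0,"spin":0}]' 20
```

```text
time: 10.28
tool_pos: [0.488, -0.2086, 0.2138]
tool_rot: [0.919, 1.569, 2.527]
contact_force: [-0.8, -0.5, 0.8]
opening: 0.0464
time: 10.9
tool_pos: [0.4882, -0.2087, 0.2149]
tool_rot: [-2.054, 1.57, -0.444]
contact_force: [-1.1, -0.1, 5.6]
opening: 0.0179
```

```bash
python3 -m jog '[{"fingers":0.95,"x":-1,"y":0,"z":0,"spin":0},{"fingers":0.95,"x":-3,"y":0,"z":0,"spin":0},{"fingers":0.95,"x":-5.5,"y":0,"z":0,"spin":0},{"fingers":0.95,"x":-8.5,"y":0,"z":0,"spin":0},{"fingers":0.95,"x":-11,"y":0,"z":0,"spin":0}]' 20
python3 - <<'E'
from h import *
p=shot('wrist'); save(p,'w4.png')
f=[.4881,-.208,.0395]
goto(fw(f,[0,.256,.165]),f[2]+np.pi/2);goto(fw(f,[0,.256,.033]),f[2]+np.pi/2)
E
```

```text
time: 11.52
tool_pos: [0.488, -0.2086, 0.3258]
tool_rot: [-2.003, 1.57, -0.393]
contact_force: [0.4, 0.6, -1.2]
opening: 0.0177
xyz cm [ 0.4   0.06 25.7 ] spin -0.0 | up=x- ; tool y in world [-0.999 -0.039 -0.005] z [-0.039  0.999 -0.003] q6 -2.16
xyz cm [13.6   0.13 25.74] spin -0.0 | up=x- ; tool y in world [-0.999 -0.039 -0.005] z [-0.039  0.999 -0.003] q6 -2.16
```

View pics/w4.png

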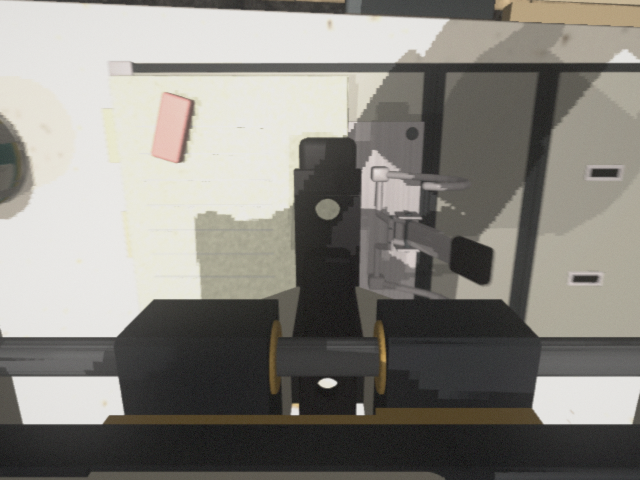

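The bar is held level with the rings clear below, hole at (328,208). I'll carry it over the cover.

```bash
python3 -m jog '[{"fingers":0.95,"x":0,"y":0,"z":4,"spin":0},{"fingers":0.95,"x":0,"y":0,"z":9.5,"spin":0},{"fingers":0.95,"x":0,"y":0,"z":15,"spin":0},{"fingers":0.95,"x":0,"y":0,"z":20.5,"spin":0},{"fingers":0.95,"x":0,"y":0.1,"z":25.7,"spin":0}]' 20
python3 -m jog '[{"fingers":0.95,"x":3,"y":0,"z":0,"spin":0},{"fingers":0.95,"x":6.5,"y":0,"z":0,"spin":0},{"fingers":0.95,"x":10,"y":0,"z":0,"spin":0},{"fingers":0.95,"x":12,"y":0,"z":0,"spin":0},{"fingers":0.95,"x":12.6,"y":0,"z":0,"spin":0}]' 20
python3 - <<'E'
from h import *
f=[.4881,-.208,.0395]
goto(fw(f,[0,.256,.032]),f[2]+np.pi/2)
E
python3 -m jog '[{"fingers":0.95,"x":0.2,"y":0,"z":0,"spin":0},{"fingers":0.95,"x":0.4,"y":0,"z":0,"spin":0},{"fingers":0.95,"x":0.5,"y":0,"z":0,"spin":0},{"fingers":0.95,"x":0.5,"y":0,"z":0,"spin":0}]' 20
```

```text
time: 12.2
tool_pos: [0.4766, 0.0499, 0.3243]
tool_rot: [-0.235, 1.571, 1.374]
contact_force: [0.2, -0.7, -0.2]
opening: 0.0176
time: 12.82
tool_pos: [0.4766, 0.0482, 0.1972]
tool_rot: [1.443, 1.568, 3.053]
contact_force: [0.5, 1.0, -0.2]
opening: 0.0176
xyz cm [ 0.6  -0.14 -0.05] spin -0.0 | up=x- ; tool y in world [-0.999 -0.039  0.003] z [-0.039  0.999  0.   ] q6 -1.67
time: 13.32
tool_pos: [0.4771, 0.0482, 0.1938]
tool_rot: [-1.56, 1.57, 0.049]
contact_force: [0.3, -0.0, -1.0]
opening: 0.0179
```

```bash
python3 -m jog '[{"fingers":0.95,"x":0.05,"y":0,"z":0,"spin":0},{"fingers":0.95,"x":0.1,"y":0,"z":0,"spin":0},{"fingers":0.95,"x":0.1,"y":0,"z":0,"spin":0}]' 20
python3 -m jog '[{"fingers":0.95,"x":0.05,"y":0,"z":0,"spin":0},{"fingers":0.95,"x":0.05,"y":0,"z":0,"spin":0}]' 20
```

```text
time: 13.7
tool_pos: [0.477, 0.0482, 0.1924]
tool_rot: [0.608, 1.571, 2.217]
contact_force: [0.8, -0.5, -0.8]
opening: 0.0175
time: 13.95
tool_pos: [0.4771, 0.0482, 0.1919]
tool_rot: [-0.491, 1.571, 1.119]
contact_force: [-0.2, -0.0, -0.2]
opening: 0.0175
```

```bash
python3 -m jog '[{"fingers":0.95,"x":0.05,"y":0,"z":0,"spin":0},{"fingers":0.95,"x":0.05,"y":0,"z":0,"spin":0}]' 20
python3 -m jog '[{"fingers":0.95,"x":0.05,"y":0,"z":0,"spin":0},{"fingers":0.95,"x":0.05,"y":0,"z":0,"spin":0}]' 20
```

```text
time: 14.2
tool_pos: [0.4771, 0.0482, 0.1919]
tool_rot: [-1.519, 1.57, 0.091]
contact_force: [-1.9, 0.5, 5.6]
opening: 0.0177
time: 14.45
tool_pos: [0.477, 0.0482, 0.1919]
tool_rot: [-1.611, 1.57, -0.001]
contact_force: [-3.0, 0.8, 11.4]
opening: 0.0176
```

Contact made. I'll back off the preload, open and rise.

```bash
python3 -m jog '[{"fingers":0.95,"x":-0.1,"y":0,"z":0,"spin":0},{"fingers":0.7,"x":-0.1,"y":0,"z":0,"spin":0},{"fingers":0.5,"x":-0.1,"y":0,"z":0,"spin":0},{"fingers":0.5,"x":-0.1,"y":0,"z":0,"spin":0}]' 20
python3 -m jog '[{"fingers":0.5,"x":-2,"y":0,"z":0,"spin":0},{"fingers":0.5,"x":-6,"y":0,"z":0,"spin":10},{"fingers":0.5,"x":-10,"y":0,"z":0,"spin":20},{"fingers":0.5,"x":-13,"y":0,"z":0,"spin":30},{"fingers":0.5,"x":-14,"y":0,"z":0,"spin":40}]'
python3 -m jog '[{"fingers":0.5,"x":0,"y":0,"z":0,"spin":10},{"fingers":0.5,"x":0,"y":0,"z":0,"spin":20},{"fingers":0.5,"x":0,"y":0,"z":0,"spin":30},{"fingers":0.5,"x":0,"y":0,"z":0,"spin":40},{"fingers":0.5,"x":0,"y":0,"z":0,"spin":50}]'
python3 - <<'E'
from h import *
f=[.4881,-.208,.0395]
goto(fw(f,[0,.082,.19]),f[2])
E
```

```text
time: 14.95
tool_pos: [0.4771, 0.0482, 0.1918]
tool_rot: [1.045, 1.571, 2.655]
contact_force: [1.0, 0.1, 0.4]
opening: 0.0427
time: 15.58
tool_pos: [0.4773, 0.0482, 0.3339]
tool_rot: [-0.937, 1.567, -0.031]
contact_force: [-0.6, -0.3, -0.5]
opening: 0.0458
time: 16.2
tool_pos: [0.477, 0.0481, 0.3318]
tool_rot: [2.785, 1.57, 2.818]
contact_force: [0.2, -0.6, 0.0]
opening: 0.0461
xyz cm [ -1.74 -17.44   0.21] spin -0.4 | up=x- ; tool y in world [-0.033  0.999  0.   ] z [ 0.999  0.033 -0.   ] q6 -0.09
```

```bash
python3 -m jog '[{"fingers":0.67,"x":-1,"y":-5,"z":0,"spin":-0.4},{"fingers":0.67,"x":-1.7,"y":-10,"z":0.1,"spin":-0.4},{"fingers":0.67,"x":-1.7,"y":-15,"z":0.2,"spin":-0.4},{"fingers":0.67,"x":-1.7,"y":-17.4,"z":0.2,"spin":-0.4},{"fingers":0.67,"x":-1.7,"y":-17.4,"z":0.2,"spin":-0.4}]'
python3 - <<'E'
from h import *
p=shot('wrist'); save(p,'w5.png')
f=[.4881,-.208,.0395]; print([proj(p,fw(f,X)).round() for X in ([0,.080,.080],[0,.085,.094],[0,.256,.0255],[-.068,.243,.011],[.068,.269,.011])])
goto(fw(f,[0,.080,.082]),f[2])
E
```

```text
time: 16.82
tool_pos: [0.4857, -0.1271, 0.3486]
tool_rot: [2.632, 1.571, 2.675]
contact_force: [-0.4, 0.5, 0.0]
opening: 0.0302
[array([325., 250.]), array([325., 249.]), array([327., -44.]), array([225., -14.]), array([431., -58.])]
xyz cm [10.74 -0.22 -0.07] spin 0.3 | up=x- ; tool y in world [-0.044  0.999  0.001] z [ 0.999  0.044 -0.001] q6 -0.45
```

View pics/w5.png

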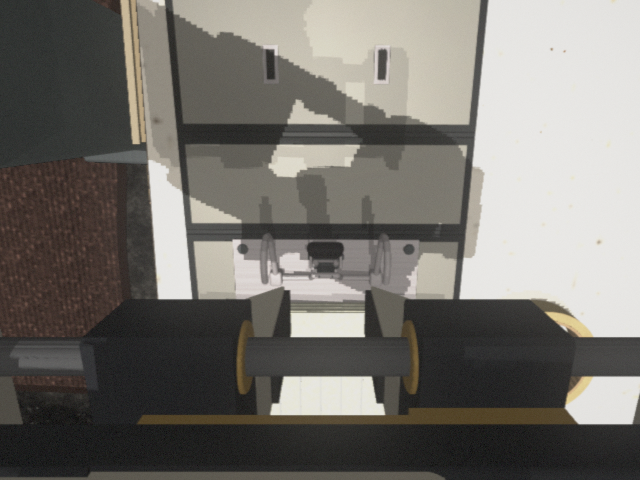

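The cap is at (325,249) as predicted, between the fingers. I'll descend, pinch and bring it down along the arc.

```bash
python3 -m jog '[{"fingers":0.67,"x":4,"y":-0.2,"z":0,"spin":0.3},{"fingers":0.67,"x":8,"y":-0.2,"z":-0.1,"spin":0.3},{"fingers":0.67,"x":10.8,"y":-0.2,"z":-0.1,"spin":0.3},{"fingers":0.9,"x":10.8,"y":-0.2,"z":-0.1,"spin":0.3},{"fingers":0.9,"x":10.8,"y":-0.2,"z":-0.1,"spin":0.3}]' 30
python3 -m jog '[{"fingers":0.9,"x":0,"y":0,"z":0,"spin":0},{"fingers":0.9,"x":0,"y":0,"z":0,"spin":0}]' 30
python3 -m jog '[{"fingers":0.9,"x":0.29,"y":0.63,"z":0,"spin":0},{"fingers":0.9,"x":0.64,"y":1.23,"z":0,"spin":0},{"fingers":0.9,"x":1.05,"y":1.78,"z":0,"spin":0},{"fingers":0.9,"x":1.51,"y":2.3,"z":0,"spin":0},{"fingers":0.9,"x":2.03,"y":2.76,"z":0,"spin":0}]' 30
```

```text
time: 17.5
tool_pos: [0.4846, -0.1266, 0.2404]
tool_rot: [2.422, 1.568, 2.463]
contact_force: [1.3, 2.1, -16.9]
opening: 0.0217
time: 17.75
tool_pos: [0.4845, -0.1267, 0.2404]
tool_rot: [2.204, 1.568, 2.245]
contact_force: [2.4, 4.9, -17.9]
opening: 0.0218
time: 18.38
tool_pos: [0.4835, -0.1006, 0.2238]
tool_rot: [-1.063, 1.568, -1.022]
contact_force: [-11.9, 0.0, 18.3]
opening: 0.0214
```

```bash
python3 -m jog '[{"fingers":0.9,"x":0.56,"y":0.4,"z":0,"spin":0},{"fingers":0.9,"x":1.17,"y":0.74,"z":0,"spin":0},{"fingers":0.9,"x":1.8,"y":1.02,"z":0,"spin":0},{"fingers":0.9,"x":2.46,"y":1.23,"z":0,"spin":0},{"fingers":0.9,"x":3.14,"y":1.37,"z":0,"spin":0}]' 30
python3 - <<'E'
from h import *
f=[.4881,-.208,.0395]; goto(fw(f,[0,.121,.028]),f[2])
E
```

```text
time: 19.0
tool_pos: [0.4828, -0.0844, 0.1916]
tool_rot: [1.474, 1.568, 1.514]
contact_force: [-6.2, 16.8, 13.1]
opening: 0.0215
xyz cm [ 0.44 -0.27  0.04] spin 0.0 | up=x- ; tool y in world [-0.04   0.999  0.002] z [0.999 0.04  0.   ] q6 -0.37
```

```bash
python3 -m jog '[{"fingers":0.9,"x":0.2,"y":-0.2,"z":0,"spin":0},{"fingers":0.9,"x":0.4,"y":-0.3,"z":0,"spin":0},{"fingers":0.9,"x":0.4,"y":-0.3,"z":0,"spin":0}]' 30
python3 -m jog '[{"fingers":0.65,"x":0,"y":0,"z":0,"spin":0},{"fingers":0.6,"x":0,"y":0,"z":0,"spin":0},{"fingers":0.6,"x":0,"y":0,"z":0,"spin":0},{"fingers":0.6,"x":-4.5,"y":0,"z":0,"spin":0},{"fingers":1,"x":-5,"y":0,"z":0,"spin":0}]' 30
python3 -m jog '[{"fingers":1,"x":0,"y":0,"z":0,"spin":0},{"fingers":1,"x":0,"y":0,"z":0,"spin":0},{"fingers":1,"x":0,"y":0,"z":0,"spin":0}]' 
python3 - <<'E'
from h import *
p=shot('wrist'); save(p,'w6.png'); f=[.4881,-.208,.0395]
print(proj(p,fw(f,[0,.121,.031])),robot.look_for('lever_cap',p)[:1]); goto(fw(f,[0,.121,.028+.008+.019]),f[2])
E
```

```text
time: 19.38
tool_pos: [0.4829, -0.0857, 0.1873]
tool_rot: [1.691, 1.565, 1.731]
contact_force: [-3.5, 29.4, 12.5]
opening: 0.0213
time: 20.0
tool_pos: [0.4843, -0.0901, 0.2377]
tool_rot: [-0.357, 1.565, -0.317]
contact_force: [-0.0, 0.1, -0.8]
opening: 0.0308
time: 20.38
tool_pos: [0.4831, -0.0893, 0.2343]
tool_rot: [2.724, 1.569, 2.765]
contact_force: [0.2, -0.7, -0.1]
opening: 0.0024
[327.32854951 284.07809492] [{'xy': [324.3, 406.5], 'conf': 0.72}]
xyz cm [2.04 0.22 0.02] spin 0.1 | up=x- ; tool y in world [-0.041  0.999  0.001] z [ 0.999  0.041 -0.001] q6 -0.38
```

View pics/w6.png

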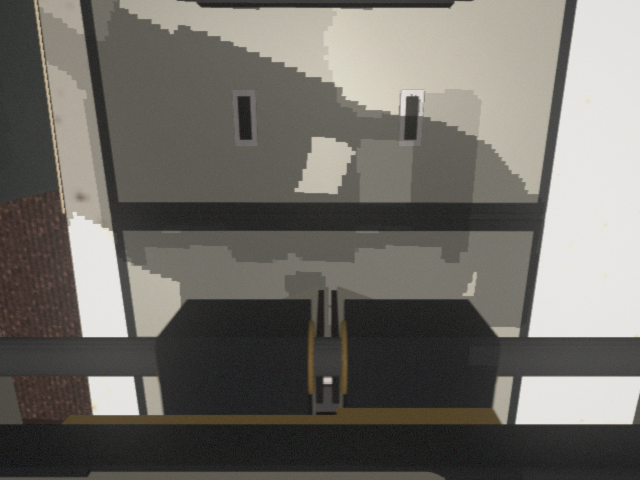

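The cap isn't at (327,284), where it should be if shut. I'll check the scene camera.

```bash
python3 - <<'E'
from h import *
p=shot('scene')
cv2.imwrite('pics/s3c.png',cv2.resize(p['color'][190:350,200:420,::-1],None,fx=3.5,fy=3.5,interpolation=cv2.INTER_CUBIC))
E
```

```text
(no output)
```

View pics/s3c.png

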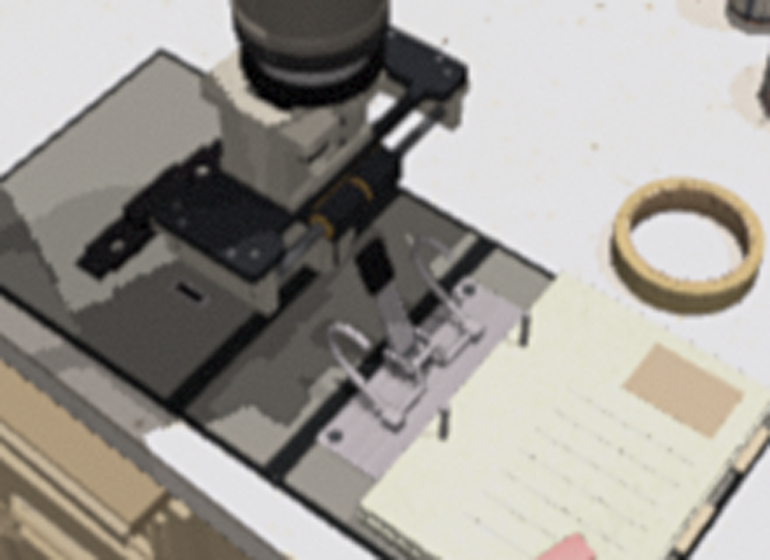

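The lever slipped free and went back fully up, so the rings are still open; the bar lies on the cover. I'll push the cap's upper face with closed fingers instead, coming from the page side.

```bash
python3 -m jog '[{"fingers":1,"x":-4,"y":0,"z":0,"spin":0},{"fingers":1,"x":-9,"y":0,"z":0,"spin":0},{"fingers":1,"x":-11,"y":-4,"z":0,"spin":0},{"fingers":1,"x":-11,"y":-7.5,"z":0,"spin":0},{"fingers":1,"x":-11,"y":-7.5,"z":0,"spin":0}]'
python3 - <<'E'
from h import *
f=[.4881,-.208,.0395]
goto(fw(f,[0,.048,.098]),f[2])
for a in np.append(np.arange(1.2,.14,-.105),.13):
    y=56+62*np.cos(a)-4*np.sin(a)-9.5; z=18+62*np.sin(a)+4*np.cos(a)+19
    print(round(a,2),'x',round((98-z)/10,2),'y',round((y-48)/10,2))
E
```

```text
time: 21.15
tool_pos: [0.4864, -0.1661, 0.3452]
tool_rot: [-0.846, 1.57, -0.809]
contact_force: [0.2, 0.1, 0.4]
opening: 0.0004
xyz cm [8.8  0.62 0.  ] spin -0.1 | up=x- ; tool y in world [-0.038  0.999 -0.   ] z [0.999 0.038 0.   ] q6 -0.52
1.2 x 0.18 y 1.72
1.1 x 0.41 y 2.33
0.99 x 0.7 y 2.92
0.88 x 1.05 y 3.47
0.78 x 1.46 y 3.98
0.68 x 1.91 y 4.44
0.57 x 2.42 y 4.85
0.47 x 2.96 y 5.21
0.36 x 3.54 y 5.51
0.26 x 4.15 y 5.75
0.15 x 4.78 y 5.92
0.13 x 4.9 y 5.95
```

```bash
python3 -m jog '[{"fingers":1,"x":4,"y":0,"z":0,"spin":0},{"fingers":1,"x":8.8,"y":0.6,"z":0,"spin":0},{"fingers":1,"x":8.8,"y":0.6,"z":0,"spin":0}]'
python3 -m jog '[{"fingers":1,"x":0.2,"y":1.0,"z":0,"spin":0},{"fingers":1,"x":0.2,"y":1.7,"z":0,"spin":0},{"fingers":1,"x":0.4,"y":2.3,"z":0,"spin":0},{"fingers":1,"x":0.7,"y":2.9,"z":0,"spin":0},{"fingers":1,"x":1.05,"y":3.45,"z":0,"spin":0}]'
python3 -m jog '[{"fingers":1,"x":0.4,"y":0.5,"z":0,"spin":0},{"fingers":1,"x":0.85,"y":1.0,"z":0,"spin":0},{"fingers":1,"x":1.35,"y":1.4,"z":0,"spin":0},{"fingers":1,"x":1.9,"y":1.75,"z":0,"spin":0},{"fingers":1,"x":2.5,"y":2.05,"z":0,"spin":0}]'
```

```text
time: 21.52
tool_pos: [0.4849, -0.1568, 0.2543]
tool_rot: [2.601, 1.562, 2.643]
contact_force: [0.7, -0.3, 0.7]
opening: 0.0004
time: 22.15
tool_pos: [0.4854, -0.1247, 0.2488]
tool_rot: [-0.841, 1.565, -0.8]
contact_force: [-2.2, -9.7, 4.4]
opening: 0.0003
time: 22.78
tool_pos: [0.4844, -0.1033, 0.2228]
tool_rot: [-0.382, 1.568, -0.341]
contact_force: [0.2, -1.3, 1.1]
opening: 0.0005
```

```bash
python3 -m jog '[{"fingers":1,"x":0.3,"y":0.1,"z":0,"spin":0},{"fingers":1,"x":0.6,"y":0.2,"z":0,"spin":0}]'
python3 -m jog '[{"fingers":1,"x":0.3,"y":0.1,"z":0,"spin":0},{"fingers":1,"x":0.6,"y":0.15,"z":0,"spin":0}]'
python3 -m jog '[{"fingers":1,"x":0.1,"y":0,"z":0,"spin":0},{"fingers":1,"x":0.2,"y":0,"z":0,"spin":0},{"fingers":1,"x":0.2,"y":0,"z":0,"spin":0}]'
python3 - <<'E'
from h import *
p=shot('wrist'); save(p,'w7.png'); f=[.4881,-.208,.0395]
goto(fw(f,[0,.108,.05]),f[2]); print(proj(p,fw(f,[0,.121,.031])))
E
```

```text
time: 23.02
tool_pos: [0.4837, -0.101, 0.2154]
tool_rot: [2.274, 1.57, 2.315]
contact_force: [0.3, 1.1, -0.2]
opening: 0.0006
time: 23.28
tool_pos: [0.4837, -0.0997, 0.2094]
tool_rot: [2.43, 1.57, 2.471]
contact_force: [-0.3, -0.4, 3.9]
opening: 0.0006
time: 23.65
tool_pos: [0.4837, -0.0998, 0.2089]
tool_rot: [0.253, 1.57, 0.293]
contact_force: [-3.6, 1.2, 15.3]
opening: 0.0007
xyz cm [-0.03 -0.03  0.01] spin 0.1 | up=x- ; tool y in world [-0.041  0.999  0.   ] z [0.999 0.041 0.   ] q6 -0.4
[325.72418464 282.72814969]
```

The tips hit a hard stop at the expected shut height (tip about 31 mm). I'll rise and look.

```bash
python3 -m jog '[{"fingers":1,"x":-1,"y":0,"z":0,"spin":0},{"fingers":1,"x":-5,"y":0,"z":0,"spin":0},{"fingers":1,"x":-11,"y":1,"z":0,"spin":0},{"fingers":1,"x":-17,"y":2,"z":0,"spin":0},{"fingers":1,"x":-19,"y":2,"z":0,"spin":0}]'
python3 - <<'E'
from h import *
p=shot('wrist'); save(p,'w8.png'); f=[.4881,-.208,.0395]
print([proj(p,fw(f,X)).round() for X in ([0,.121,.031],[-.068,.243,.011],[.068,.269,.011],[.068,.243,.011])])
E
```

```text
time: 24.32
tool_pos: [0.4831, -0.0794, 0.4018]
tool_rot: [-0.324, 1.564, -0.283]
contact_force: [0.9, -0.2, -0.4]
opening: 0.0006
[array([324., 222.]), array([241.,  71.]), array([409.,  37.]), array([407.,  71.])]
```

View pics/w8.png

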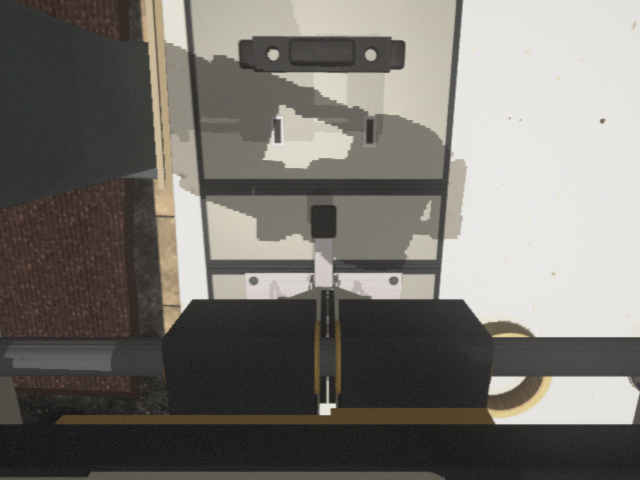

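Lever shut: cap at (324,221), predicted (324,222). The bar lies flat, grip up, spanning (240–405, 37–71) as predicted for the cover's middle. One last scene look at the rings and bystanders.

```bash
python3 -m jog '[{"fingers":1,"x":-1,"y":5,"z":0,"spin":0},{"fingers":1,"x":-2,"y":10,"z":0,"spin":0},{"fingers":1,"x":-2,"y":15,"z":0,"spin":0},{"fingers":1,"x":-2,"y":15,"z":0,"spin":0}]'
python3 - <<'E'
from h import *
p=shot('scene')
cv2.imwrite('pics/s4c.png',cv2.resize(p['color'][200:420,200:480,::-1],None,fx=2.7,fy=2.7,interpolation=cv2.INTER_CUBIC))
E
```

```text
time: 24.88
tool_pos: [0.4763, 0.0725, 0.417]
tool_rot: [2.582, 1.569, 2.627]
contact_force: [0.4, -0.5, -0.4]
opening: 0.0002
```

View pics/s4c.png

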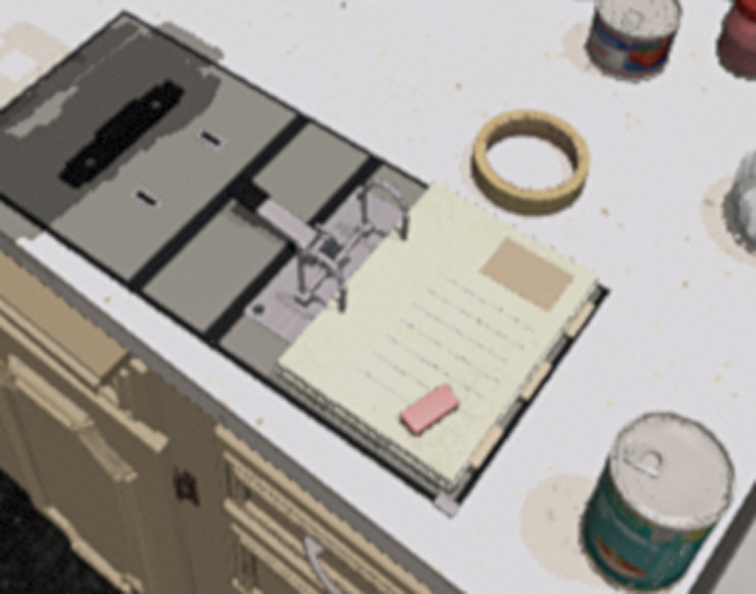

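The rings are shut over the posts, and the lever is down (cap at 250,193). The bar lies mid-cover (120,135). Eraser, tape and tin are where they were.

```bash
python3 -c "
from cell import robot
print(robot.hand_in())"
```

```text
the job is handed in; nothing more can be done
None
```

The job is done and handed in at about 25 s of robot time. The lever was lifted, the bar was taken off and laid flat, grip up, in the middle of the cover, and the lever was pressed right down.

- **Closing took two tries:** on the first I pinched the cap to bring it down, but it came free of the pinch and the lever sprang back fully up. On the second I pushed the cap down with closed fingertips until it hit its stop.
- **Last checks:** the wrist camera showed the cap within 1 px of its shut position and the bar within a few pixels of where I aimed it on the cover. The scene camera showed the rings shut over both posts, and the eraser, tape roll and tin looked unmoved.
- **Forces and contacts:** the largest wrist force I read was about 32 N, at the end of the failed first close. No push or pull on the arches showed up, but I checked that only by planned clearances and pictures.
- **Network and pictures:** the networks were often wrong on lever and post points, so I used a file pose fitted to pixels I read from the pictures myself. I viewed 12 pictures, two over the budget of 10.

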